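# Unload a power-supply board from its test nest

### The arm

A 6-joint arm with a two-finger parallel gripper is mounted at the origin on a cart in front of the work surface, level with it; the furniture and walls round the work are solid. World frame = base frame: x ahead of the robot, y to its left, z up, the work surface at z = 0. Lengths are in m, angles in rad, forces in N, time in s.
With the tool pointing down it reaches from about 0.35 to 0.925 m from the base axis. Payload 6.4 kg.
Tool frame: the origin (TCP) lies midway between the tips of the shut fingers; the grasp point (between the pads) lies 19 mm behind it; z points along the fingers, y is the line along which they close (so a half turn about z gives the same grasp; the last joint's range is limited). The gripper opens to 94 mm and grips with 3 to 60 N. Pads are 16 mm wide; open, the fingers measure 119 mm over their backs; the gripper's body (75 mm by 177 mm) begins 78 mm behind the grasp point.
Start: joints at [1.036, 0.245, 1.558, -0, 1.339, -0.174], TCP at [0.229, 0.608, 0.174] pointing down, gripper open.
Joint ranges: [-3.13, 3.13], [-1.02, 2.26], [0.13, 2.54], [-0.95, 4.09], [0.21, 2.88], [-2.74, 2.74]. Speed limits (rad/s): [2.57, 2.57, 3.14, 3.14, 3.14, 3.14].

### API

Orientations are given as [roll, pitch, yaw] about the fixed x, y, z axes, in that order (R = Rz(yaw) Ry(pitch) Rx(roll)).
In Python, from workcell import manip gives the robot as it stands.
- The arm moves only by the tool drive_tool, never from a script. Its argument "plan" is a list that holds one entry, the list of rows, each a list of 7 numbers: the shift along the tool's x, y, z in normalised numbers (1 is 60 cm), then the turn, a rotation vector about the tool's x, y, z in parts of the range, where 1.0 means pi rad, then the opening, from 0 (shut) to 1 (fully open). A call has exactly 5 rows; each row is the pose to reach, as a shift and turn from the pose commanded when the call began, along the tool's axes at that moment; what a row does not reach only later rows make up. A row lasts 1/8 s, in which the tool goes at most 62.5 mm and 10.7 degrees, less where a joint would pass 70% of its speed; a pose out of reach is approached as far as the arm can. A call with a gripper value outside its range is refused whole. The fingers move at their own pace and stop on an object; the grip force is fixed at half the most. Time passes only in rows, so rows that repeat a pose let the fingers close, or fill a call up. It gives the time, the measured TCP pose, the force, the opening and the grip force at its end, in the units of the state.
- manip.get_obs(): the state, without advancing time (a new reading comes with each control period).
- manip.grab_frame(name): name is "side" or "top" or "wrist"; returns the picture (400x640x3 uint8, red, green, blue); there is no depth.
- manip.camera_model(name): a dict with "camera_matrix" (3x3 intrinsics, pixels), "k1" (the pictures are not rectified: a ray, as slopes to the right and down, at radius r is drawn at 1 + k1 r^2 times it, then the intrinsics apply), "position" and "orientation" of the camera in the world. Camera axes: x right, y up, looking along -z (the intrinsics and any distortion apply to the point x, -y, -z); pixel columns grow to the right and rows downward; lengths in m; the calibration is good to about 2 mm. A picture is of the moment at which its call begins: read the wrist's pose just before it. camera_model takes no time and is no camera call; for the wrist camera it gives the pose at the moment of the call.
- manip.sign_off(): hands the job in; it is judged then, once.
The state is a dict: "clock": time; "q": joint angles; "dq": joint speeds; "joint_efforts": joint torques, N m; "tcp_pos": TCP position; "tcp_rot": TCP orientation; "contact_force": force on the tool from outside, world axes, zero at the start; "torque": the same for the moment, N m; "gripper_width": opening from 0.0 (shut) to 1.0 (fully open); "gripper_force": force on a finger pad.
Only numpy, scipy, OpenCV 4.12 (cv2) and the standard library are available. Lean on these libraries where they do the work, as an engineer would, in place of code of your own. Each camera call takes 0.05 s, during which the arm holds its last target. There are 200 camera calls.

### The job

The power-supply board in the test nest has finished its test. Lift the nest's hinged hold-down bar right up until it leans back, then draw the board out of its guides towards the front of the nest, past the two spring plungers, and set it down flat, components up, inside the blue bin without dropping it. Leave the bar up for the next board, and the side cutters, the marker and the tape roll where they lie.

Things in the scene. Friction and masses are not known exactly. Their poses are not given: they have to be found in the camera images.
- nest: The test nest, fixed: aluminium plate 142 x 100 x 10 mm with two black guides, a contact block behind the board and the hold-down bar. Origin on the bench top below the middle of the seated board; -x is the front (where the board comes out), +x the back (hinge), z up. Guides 70 mm wide overall, up to 26 mm above the bench.
- seat (a point): Centre of the seated board's underside, 18 mm above the nest's origin, axes as the nest's. Behind x = -12 mm both guides have lips over the board's edges (5 mm slot, lips 47 mm apart), so the board cannot be lifted: it must first be drawn straight to -x by 60 mm or more, then it is free upwards.
- plungers (a point): Midway between the noses of two spring plungers, 50 mm in front of the nest's origin, 19 mm above the bench. Each nose overlaps the board's front corner by 2 mm at its side; 7 to 11 N of pull snaps the board past them, then 5 to 6 N slides it on.
- board: The power-supply board, 0.1 kg: green, 52 (x) x 88 (y) x 2 mm, parts up to 30 mm high. Origin: centre of underside, z up. In the nest its -y end is to the front (board y = nest +x, x = nest -y). Grasp across x the yellow-black transformer block, x = -14 to 19, y = -29 to 10, z = 5 to 28 mm (33 wide), at about x = 2, y = -10, fingertips 10 mm or more above the underside.
- bin: The blue parts bin, open on top, 160 (x) x 120 (y) x 50 mm high, fixed on the bench. Origin at the centre of its underside; floor 2 mm thick, walls 3 mm; the wall at -x is only 27 mm high.
- grip (a point): Centre of the black round grip of the hold-down bar: 14 mm thick, 34 mm long, axis along the nest's y. With the bar down it is 40 mm before the nest's origin, 74 mm above the bench. A steel arm at each end (y = +-43) runs back to the hinge; two 6 mm rods with feet hang below it at y = +-20, 33 mm free between them; parts of the board below reach 48 mm above the bench.
- bar_hinge (a point): Middle of the hinge axis of the hold-down bar, along the nest's y, 50 mm behind the nest's origin and 40 mm above the bench; the grip's axis is 96 mm from it. Raised to the stop, the bar stands up to 132 mm above the bench, its grip 95 mm behind the nest's origin.
- hold_bar (a joint): Angle of the hold-down bar (rad): 0 = down on the board, its feet standing on the board and hooked before its front edge; grows as the grip is lifted up and back over the hinge, to a stop at 1.7 (leaning back). A friction hinge: it stays where it is left; lifting takes about 3 to 4 N at the grip.
- tape_roll: Roll of clear tape lying flat, 96 mm across, 24 mm high; origin at the centre of its underside. Leave alone.
- side_cutters: Blue-handled side cutters lying flat, 115 x 56 x 14 mm; origin at the centre of the underside. Leave alone.
- marker: Marker pen with black cap, lying, 135 x 13 mm; origin at the centre of its underside. Leave alone.

How it is judged:
By the outcome, as a careful person would: the job done as asked, in the order asked, and still so for the second after the job is handed in, with the robot touching nothing.
It also fails if it takes over 58 s, if anything falls off the work surface, if the arm or the gripper's body presses on something with over 40 N, if the wrist force passes 120 N, or if a joint passes its speed limit or range.

## Working session

There is one attempt and no reset: what is moved stays moved. The work goes in short steps, Python scripts to look and compute and a tool call to move; the robot and the scene stay as the last step left them, time stands still between calls to the robot, and variables do not carry over. Pictures are saved under pics/ and viewed, at most 10 in all, crops included, and the job is handed in when it is done.

Besides the shell and the picture viewer there is one more tool, called as name([rows], argument=value, ...), one row to a line, values as JSON. drive_tool: Moves the arm, as the interface text tells. Its arguments: {"type":"object","properties":{"plan":{"type":"array"}},"required":["plan"]}

```bash
mkdir -p pics; python3 - <<'E'
from workcell import manip
import cv2,pickle
o=manip.get_obs();print(o['clock'],o['tcp_pos'],o['tcp_rot'],o['gripper_width'])
for n in ['side','top']:
    im=manip.grab_frame(n);cv2.imwrite(f'pics/{n}0.png',im[:,:,::-1]);m=manip.camera_model(n);print(n,m)
E
```

```text
0.0 [0.22913017 0.60757962 0.17287887] [-3.13973959e+00 -3.16026144e-04  2.78079569e+00] 1.0017553958679484
side {'camera_matrix': array([[368.99325117,   0.        , 316.87342589],
       [  0.        , 368.99325117, 206.98687622],
       [  0.        ,   0.        ,   1.        ]]), 'k1': -0.03538681632047546, 'position': array([ 0.48645648, -0.62939317,  0.62601683]), 'orientation': array([ 0.87025781,  0.0172101 , -0.07716422])}
top {'camera_matrix': array([[423.43009381,   0.        , 323.7572023 ],
       [  0.        , 423.43009381, 201.8205162 ],
       [  0.        ,   0.        ,   1.        ]]), 'k1': -0.018585730161176563, 'position': array([0.46199282, 0.00661744, 0.92548249]), 'orientation': array([ 0.06673009,  0.0211571 , -1.57560055])}
```

View pics/top0.png

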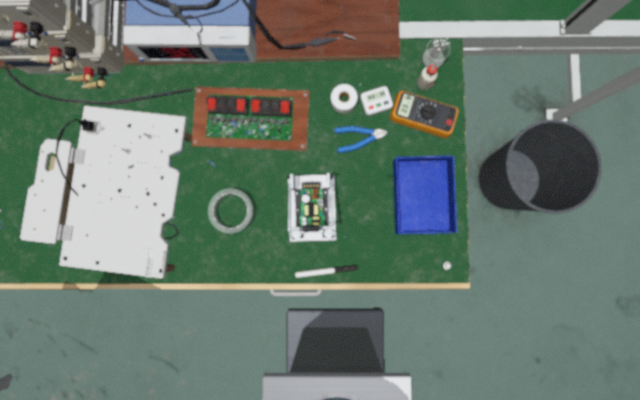

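View pics/side0.png

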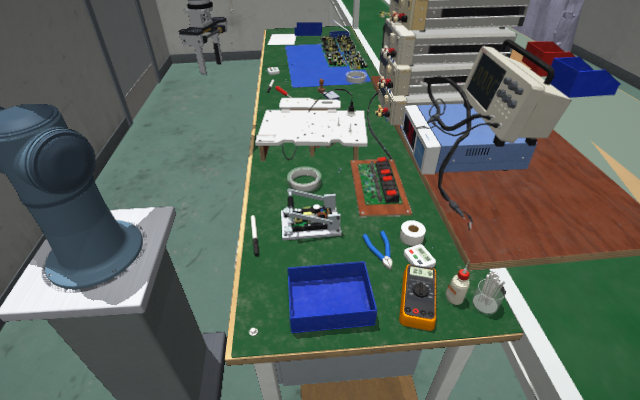

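The top view shows the nest around (312,208), the bin at (425,195), the marker at (325,271), the cutters at (360,137) and the tape ring at (231,211). The next step is enlarged crops of the nest and bin.

```bash
python3 - <<'E'
import cv2,numpy as np
t=cv2.imread('pics/top0.png');s=cv2.imread('pics/side0.png')
def c(im,u,v,w,h,k):
    return cv2.resize(im[v:v+h,u:u+w],None,fx=k,fy=k,interpolation=cv2.INTER_CUBIC)
a=c(t,272,160,80,100,6); b=c(s,270,180,80,75,4);d=c(t,385,145,80,100,3)
W=np.zeros((600,800,3),np.uint8);W[:,:480]=a;W[:300,480:800]=b;W[300:600,480:720]=d
cv2.imwrite('pics/crop.png',W)
E
```

```text
(no output)
```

View pics/crop.png

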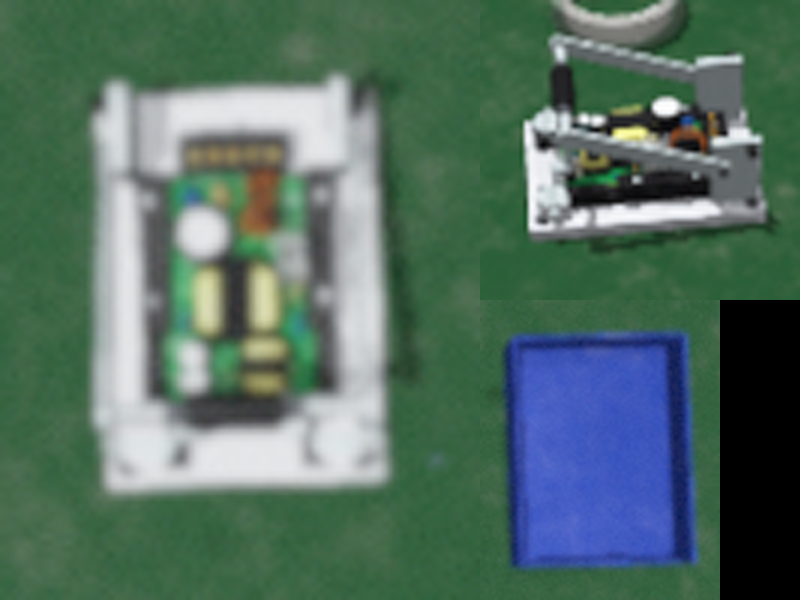

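The front of the nest faces the robot (−x). The dark grip is at crop (235,412), and the plate corners are around (107,490), (388,485) and (380,95). The transformer is at (237,300). The bin rim corners are (507,338), (688,333), (695,562) and (515,567).

```bash
cat > h.py <<'E'
import cv2,numpy as np
from scipy.spatial.transform import Rotation as R
from workcell import manip
def onplane(m,uv,z):
    x,y=cv2.undistortPoints(np.array([[uv]],float),m['camera_matrix'],np.array([m['k1'],0,0,0.]))[0,0]
    d=R.from_euler('xyz',m['orientation']).apply([x,-y,-1]);p=m['position']
    return p+d*(z-p[2])/d[2]
def proj(m,P):
    c=R.from_euler('xyz',m['orientation']).inv().apply(np.atleast_2d(P)-m['position'])
    s=np.c_[c[:,0]/-c[:,2],-c[:,1]/-c[:,2]];s=s*(1+m['k1']*(s**2).sum(1,keepdims=True))
    return s@m['camera_matrix'][:2,:2].T+m['camera_matrix'][:2,2]
def delta(P,yaw,tilt=None):
    "shift cm and rotvec deg in tool frame from now to world P, tool down with yaw"
    o=manip.get_obs();A=R.from_euler('xyz',o['tcp_rot']);B=R.from_euler('xyz',[np.pi,0,yaw]) if tilt is None else tilt
    return np.round(A.inv().apply(np.array(P)-o['tcp_pos'])*100,2),np.round((A.inv()*B).as_rotvec(degrees=True),1)
E
python3 - <<'E'
from h import *
np.set_printoptions(precision=4,suppress=True)
t=manip.camera_model('top');s=manip.camera_model('side')
n=lambda x,y:(272+x/6,160+y/6); b=lambda x,y:(385+(x-480)/3,145+(y-300)/3); sd=lambda x,y:(270+(x-480)/4,180+y/4)
for k,p,z in [('FL',n(107,490),.01),('FR',n(388,485),.01),('BR',n(380,95),.01),('grip',n(235,412),.074),('trafo',n(237,300),.046)]+[('bin',b(*p),.05) for p in [(507,338),(688,333),(695,562),(515,567)]]:
    print(k,onplane(t,p,z))
print('grip side',onplane(s,sd(561,90),.074),'hinge L/R',onplane(s,sd(725,172),.04),onplane(s,sd(698,70),.04))
E
```

```text
FL [0.4376 0.0993 0.01  ]
FR [ 0.4389 -0.0017  0.01  ]
BR [0.5798 0.0002 0.01  ]
grip [0.4651 0.0499 0.074 ]
trafo [0.504  0.0505 0.046 ]
bin [ 0.6118 -0.1218  0.05  ]
bin [ 0.6144 -0.247   0.05  ]
bin [ 0.4561 -0.2478  0.05  ]
bin [ 0.4534 -0.1248  0.05  ]
grip side [0.4662 0.0467 0.074 ] hinge L/R [0.559  0.0031 0.04  ] [0.5522 0.0998 0.04  ]
```

The nest origin is about (0.508, 0.049) with yaw about 0.013, and the bin centre is about (0.534, −0.185). I'll move above the grip with the closing direction along nest x.

```bash
python3 - <<'E'
from h import *
print(delta([.468,.0485,.20],np.pi/2+.013))
m=manip.camera_model('wrist');o=manip.get_obs();A=R.from_euler('xyz',o['tcp_rot'])
print(A.inv().apply(m['position']-o['tcp_pos']),m['k1'],m['camera_matrix'][0,0],(A.inv()*R.from_euler('xyz',m['orientation'])).as_matrix().round(2))
E
```

```text
(array([-42.08, -43.89,  -2.64]), array([-0.1,  0. , 68.6]))
[ 6.71655926e-02 -1.69675193e-04 -2.10968902e-01] -0.006498766587716308 331.1478958963024 [[ 0.    0.97  0.23]
 [ 1.    0.   -0.  ]
 [-0.    0.23 -0.97]]
```

Careful with the scale: shifts go in shares of 60 cm and turns go in shares of pi rad. That gives: -20.9 cm / 60 = -0.3483, -20 cm / 60 = -0.3333, 35 degrees / 180 = 0.1944.

drive_tool([
  [[-0.0667,-0.0667,-0.05,0,0,0.0389,1],[-0.1333,-0.14,-0.0833,0,0,0.0778,1],[-0.2,-0.2083,-0.0833,0,0,0.1167,1],[-0.2667,-0.2783,-0.0833,0,0,0.1556,1],[-0.3333,-0.3483,-0.0833,0,0,0.1944,1]],
])

```text
clock: 0.72
tcp_pos: [0.343, 0.3402, 0.2237]
tcp_rot: [-3.141, 0.0, 2.166]
contact_force: [0.5, -0.3, 0.2]
gripper_width: 1.001
gripper_force: 0.0
```

```bash
python3 - <<'E'
from h import *
print(delta([.468,.0485,.20],np.pi/2+.013),manip.get_obs()['tcp_pos'])
E
```

```text
(array([-31.16,  -6.01,   2.37]), array([-0. ,  0. , 33.4])) [0.34298708 0.34018643 0.22365298]
```

Scaled: -30 cm / 60 = -0.5, -24 cm / 60 = -0.4, 32.8 degrees / 180 = 0.1822.

drive_tool([
  [[-0.1,-0.02,0.0083,0,0,0.0389,1],[-0.2,-0.04,0.0167,0,0,0.0778,1],[-0.3,-0.0583,0.025,0,0,0.1111,1],[-0.4,-0.0783,0.0333,0,0,0.15,1],[-0.5,-0.0933,0.04,0,0,0.1822,1]],
])

```text
clock: 1.35
tcp_pos: [0.4659, 0.0607, 0.1996]
tcp_rot: [-3.142, -0.0, 1.594]
contact_force: [0.2, 1.1, -0.7]
gripper_width: 0.999
gripper_force: 0.0
```

drive_tool([
  [[0,0,0,0,0,0,0.6],[0,0,0,0,0,0,0.6],[0,0,0,0,0,0,0.6],[0,0,0,0,0,0,0.6],[0,0,0,0,0,0,0.6]],
])

```text
clock: 1.98
tcp_pos: [0.4656, 0.0634, 0.2001]
tcp_rot: [3.141, -0.0, 1.599]
contact_force: [-0.7, -0.5, -0.5]
gripper_width: 0.6
gripper_force: 0.0
```

```bash
python3 - <<'E'
from h import *
import pickle
m=manip.camera_model('wrist');im=manip.grab_frame('wrist');pickle.dump(m,open('w1.pkl','wb'))
cv2.imwrite('pics/w1.png',im[:,:,::-1])
print(delta([.468,.0485,.20],np.pi/2+.013),manip.get_obs()['tcp_pos'])
# predicted pixels for nest at estimate
O=np.array([.508,.049,0]);Q=R.from_euler('z',.013)
for k,p in dict(grip=[-40,0,81],plFL=[-71,50,10],plFR=[-71,-50,10],BR=[71,-50,10],trafo=[-9.5,-2.5,46],bdF=[-44,26,20],bdFr=[-44,-26,20]).items(): print(k,proj(m,O+Q.apply(np.array(p)/1e3))[0].round(0))
E
```

```text
(array([-1.48,  0.2 ,  0.  ]), array([ 0. , -0. ,  0.9])) [0.46560265 0.06328207 0.20003813]
grip [320. 200.]
plFL [295. 145.]
plFR [295. 225.]
BR [406. 226.]
trafo [347. 196.]
bdF [317. 167.]
bdFr [316. 209.]
```

View pics/w1.png

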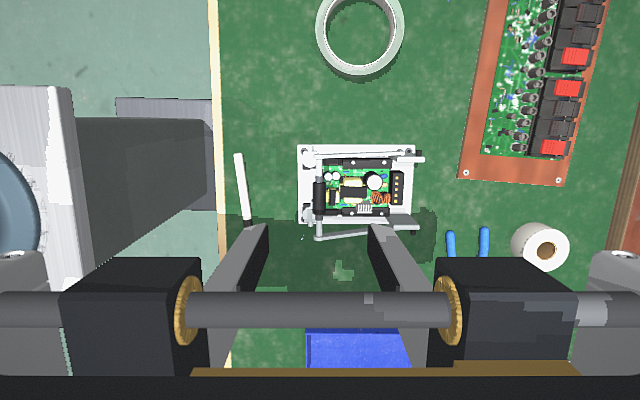

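The wrist view shows the nest plate at about (299–414, 145–226) and the black grip at about (320,196). I'll enlarge it.

```bash
python3 - <<'E'
import cv2
a=cv2.imread('pics/w1.png')[135:245,288:428];cv2.imwrite('pics/w1c.png',cv2.resize(a,None,fx=5,fy=5,interpolation=cv2.INTER_CUBIC))
E
```

```text
(no output)
```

View pics/w1c.png

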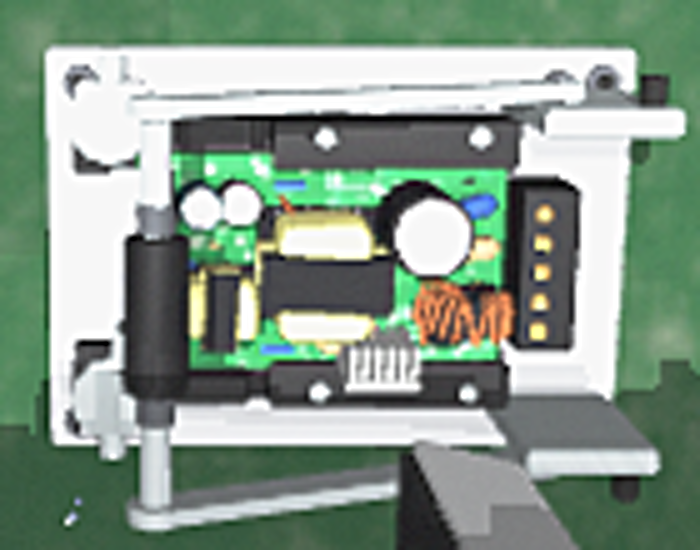

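The crop shows plate corners at FL (48,48), FR (50,443) and BL (635,48). The grip centre is at (156,315) and the transformer centre at about (326,280). Next I'll fit the nest pose to these.

```bash
python3 - <<'E'
from h import *
import pickle
from scipy.optimize import least_squares
w=pickle.load(open('w1.pkl','rb'));t=manip.camera_model('top');s=manip.camera_model('side')
W=lambda x,y:(288+x/5,135+y/5); n=lambda x,y:(272+x/6,160+y/6); sd=lambda x,y:(270+(x-480)/4,180+y/4)
for k,p,z in [('FL',W(48,48),.01),('FR',W(50,443),.01),('BL',W(635,48),.01),('grip',W(156,315),.076),('trafo',W(326,280),.046)]: print(k,onplane(w,p,z).round(4))
obs=[(w,[-71,50,10],W(48,48)),(w,[-71,-50,10],W(50,443)),(w,[71,50,10],W(635,48)),(w,[-40,0,76],W(156,315)),
(t,[-71,50,10],n(107,490)),(t,[-71,-50,10],n(388,485)),(t,[71,-50,10],n(380,92)),(t,[-40,0,76],n(235,412)),(s,[-40,0,74],sd(561,90))]
def f(v,full=0):
    Q=R.from_euler('z',v[2]);O=np.array([v[0],v[1],0])
    r=np.array([proj(m,O+Q.apply(np.array(p)/1e3+[v[3] if p[2]==10 else 0,0,0]))[0]-q for m,p,q in obs])
    return r if full else r.ravel()
r=least_squares(f,[.51,.049,.013,0],loss='soft_l1');print(r.x.round(4));print(f(r.x,1).round(1).tolist())
E
```

```text
FL [0.4399 0.0991 0.01  ]
FR [ 4.418e-01 -1.000e-04  1.000e-02]
BL [0.5807 0.1031 0.01  ]
grip [0.467  0.0498 0.076 ]
trafo [0.5054 0.0519 0.046 ]
[0.5065 0.0507 0.021  0.0044]
[[-0.8, -0.1], [-0.6, 0.4], [0.1, 0.8], [-0.4, -0.0], [0.0, -0.6], [-0.5, -1.0], [-0.9, -0.9], [-0.0, -0.7], [0.1, -0.9]]
```

```bash
python3 - <<'E'
from h import *
print(delta([.467,.0497,.058],np.pi/2+.02))
E
```

```text
(array([-1.36,  0.1 , 14.2 ]), array([ 0. , -0. ,  0.5]))
```

Scaled: 9 cm / 60 = 0.15, -1.36 cm / 60 = -0.0227, 0.5 degrees / 180 = 0.0028.

drive_tool([
  [[-0.0117,0.0008,0.0167,0,0,0.0028,0.45],[-0.0227,0.0017,0.0583,0,0,0.0028,0.45],[-0.0227,0.0017,0.1083,0,0,0.0028,0.45],[-0.0227,0.0017,0.15,0,0,0.0028,0.45],[-0.0227,0.0017,0.15,0,0,0.0028,0.45]],
])

```text
clock: 2.65
tcp_pos: [0.465, 0.049, 0.1074]
tcp_rot: [-3.136, -0.001, 1.588]
contact_force: [0.3, -0.3, 0.0]
gripper_width: 0.451
gripper_force: 0.0
```

```bash
python3 - <<'E'
from h import *
im=manip.grab_frame('side');cv2.imwrite('pics/s1.png',cv2.resize(im[120:260,220:400,::-1],None,fx=4,fy=4,interpolation=cv2.INTER_CUBIC))
print(delta([.467,.0497,.058],np.pi/2+.02))
E
```

```text
(array([0.07, 0.08, 5.12]), array([-0.1, -0. , -0.1]))
```

View pics/s1.png

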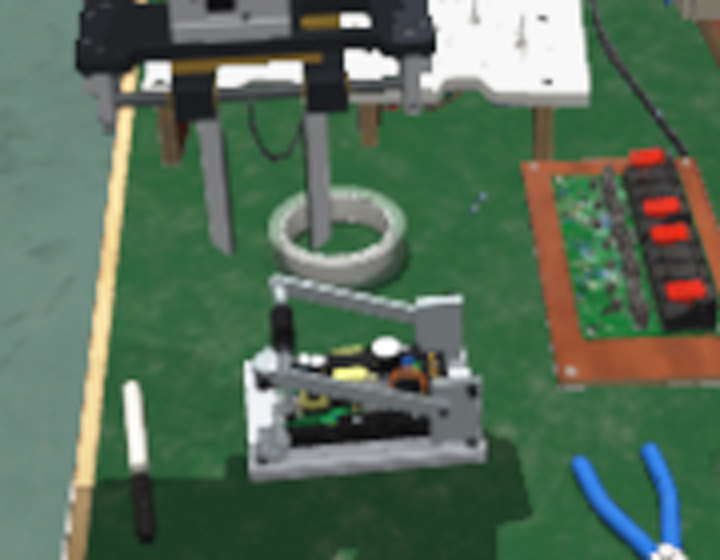

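The fingers, at crop x of about 220 and 318, straddle the grip at (283,325) and sit above it. I'll descend and close.

Scaled: 5 cm / 60 = 0.0833, 0.07 cm / 60 = 0.0012.

drive_tool([
  [[0.0012,0.0017,0.0333,0,0,0,0.45],[0.0012,0.0017,0.0667,0,0,0,0.45],[0.0012,0.0017,0.0833,0,0,0,0.45],[0.0012,0.0017,0.0833,0,0,0,0.45],[0.0012,0.0017,0.0833,0,0,0,0]],
])

```text
clock: 3.32
tcp_pos: [0.469, 0.0497, 0.0611]
tcp_rot: [3.14, 0.0, 1.589]
contact_force: [0.4, 0.5, -0.1]
gripper_width: 0.375
gripper_force: 0.0
```

drive_tool([
  [[0,0,0,0,0,0,0],[0,0,0,0,0,0,0],[0,0,0,0,0,0,0],[0,0,0,0,0,0,0],[0,0,0,0,0,0,0]],
])

```text
clock: 3.95
tcp_pos: [0.468, 0.0498, 0.0599]
tcp_rot: [-3.141, -0.0, 1.589]
contact_force: [0.1, -0.3, 0.7]
gripper_width: 0.006
gripper_force: 0.0
```

The gripper shut on nothing, so I'll look.

```bash
python3 - <<'E'
from h import *
im=manip.grab_frame('side');a=cv2.resize(im[150:250,250:390,::-1],None,fx=5,fy=5,interpolation=cv2.INTER_CUBIC)
cv2.imwrite('pics/s2.png',a)
o=manip.get_obs();print(o['tcp_pos'],o['gripper_width'],o['gripper_force']);print(proj(manip.camera_model('side'),[o['tcp_pos'],o['tcp_pos']+[0,0,.019]]))
E
```

```text
[0.46804403 0.0498453  0.05992755] 0.005273932417984246 0.0
[[291.38042424 206.15039727]
 [290.88345386 199.98037724]]
```

View pics/s2.png

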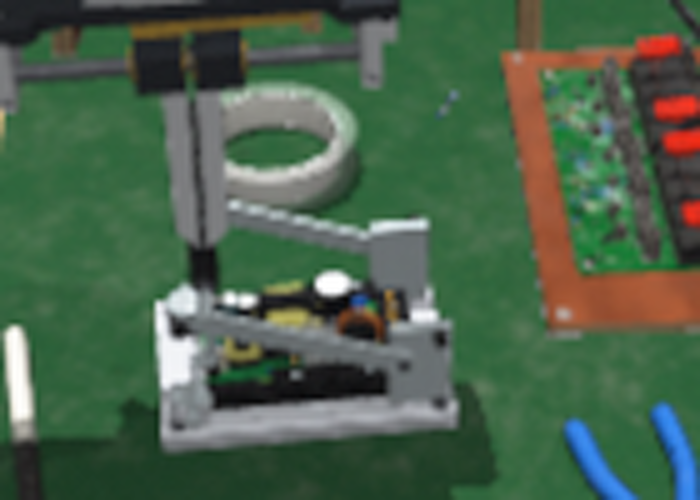

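The shut finger tips appear at crop (200,245), which is pixel (290,199), just above the grip, although the state's TCP projects to row 206. I'll check the finger tips against both earlier pictures.

```bash
python3 - <<'E'
from h import *
import pickle
s=manip.camera_model('side');w=pickle.load(open('w1.pkl','rb'))
m=manip.camera_model('wrist');o=manip.get_obs()
print(m['position']-o['tcp_pos'])
for z in (0,.019,.04):
  print(z,proj(s,[[.465-.021,.049,.1074+z],[.465+.021,.049,.1074+z]]).round(0).tolist(),'wrist w1', proj(w,[[.4656-.028,.0632,.2+z],[.4656+.028,.0632,.2+z]]).round(0).tolist())
im=manip.grab_frame('wrist')
a=cv2.resize(im[130:280,230:430,::-1],None,fx=4,fy=4,interpolation=cv2.INTER_CUBIC);cv2.imwrite('pics/w2.png',a)
print(proj(m,[o['tcp_pos'],o['tcp_pos']+[0,0,.019]]).round(0))
E
```

```text
[-0.00151417  0.06677845  0.21096579]
0 [[280.0, 191.0], [298.0, 190.0]] wrist w1 [[276.0, 221.0], [360.0, 223.0]]
0.019 [[279.0, 185.0], [297.0, 184.0]] wrist w1 [[273.0, 230.0], [364.0, 233.0]]
0.04 [[278.0, 177.0], [297.0, 176.0]] wrist w1 [[268.0, 243.0], [369.0, 245.0]]
[[318. 222.]
 [318. 231.]]
```

View pics/w2.png

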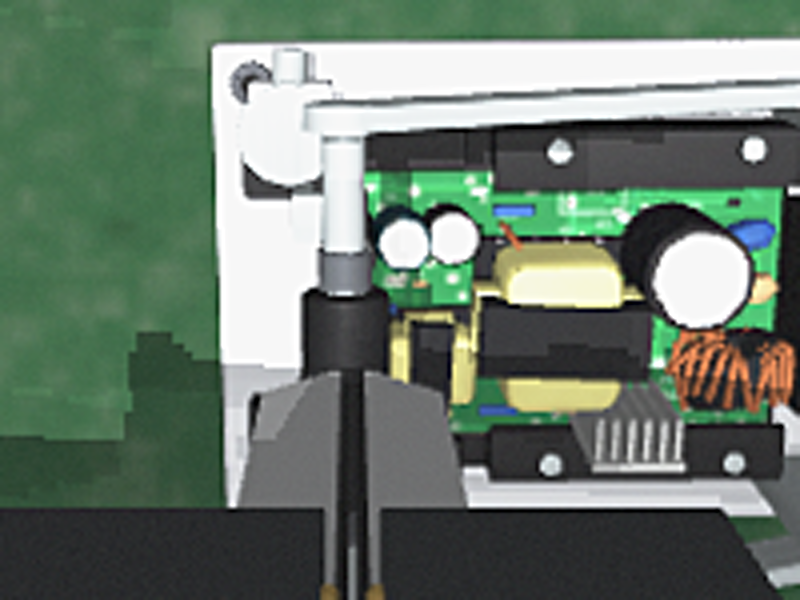

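Both pictures put the visible tips higher than the reported TCP by about 2 cm. I'll quantify this offset.

```bash
python3 - <<'E'
from h import *
m=manip.camera_model('wrist');s=manip.camera_model('side');p=manip.get_obs()['tcp_pos']
C=lambda q:((q-[230,130])*4).round(0).tolist()
S=lambda q:((q-[250,150])*5).round(0).tolist()
for y in (.008,0,-.008):
  for z in (0,.01,.02,.03): print(y,z,'w2',C(proj(m,p+[0,y,z])),'s2',S(proj(s,p+[0,y,z])))
for y in (.017,0,-.017): print('grip',y,C(proj(m,[.467,.0497+y,.081])),S(proj(s,[.467,.0497+y,.074])))
print(delta([.467,.0497,.04],np.pi/2+.02))
E
```

```text
0.008 0 w2 [[355.0, 320.0]] s2 [[207.0, 270.0]]
0.008 0.01 w2 [[355.0, 337.0]] s2 [[205.0, 254.0]]
0.008 0.02 w2 [[355.0, 356.0]] s2 [[204.0, 238.0]]
0.008 0.03 w2 [[355.0, 376.0]] s2 [[203.0, 221.0]]
0 0 w2 [[354.0, 366.0]] s2 [[207.0, 281.0]]
0 0.01 w2 [[354.0, 385.0]] s2 [[206.0, 265.0]]
0 0.02 w2 [[354.0, 406.0]] s2 [[204.0, 248.0]]
0 0.03 w2 [[354.0, 429.0]] s2 [[203.0, 232.0]]
-0.008 0 w2 [[353.0, 412.0]] s2 [[207.0, 292.0]]
-0.008 0.01 w2 [[353.0, 433.0]] s2 [[206.0, 275.0]]
-0.008 0.02 w2 [[353.0, 456.0]] s2 [[205.0, 259.0]]
-0.008 0.03 w2 [[353.0, 481.0]] s2 [[203.0, 242.0]]
grip 0.017 [[349.0, 300.0]] [[202.0, 236.0]]
grip 0 [[347.0, 409.0]] [[203.0, 258.0]]
grip -0.017 [[345.0, 514.0]] [[204.0, 281.0]]
(array([-0.01, -0.11,  1.99]), array([-0. , -0. , -0.1]))
```

The shut tips really sit about 28 mm above the reported TCP, and both cameras agree. That also explains why they closed above the grip. I'll reopen and go about 3 cm lower, watching the force.

Scaled: 1.2 cm / 60 = 0.02, 0.6 cm / 60 = 0.01.

drive_tool([
  [[0,-0.0017,0,0,0,0,0.45],[0,-0.0017,0,0,0,0,0.45],[0,-0.0017,0,0,0,0,0.45],[0,-0.0017,0.01,0,0,0,0.45],[0,-0.0017,0.02,0,0,0,0.45]],
])

```text
clock: 4.68
tcp_pos: [0.467, 0.0498, 0.0475]
tcp_rot: [-3.141, -0.0, 1.589]
contact_force: [-0.1, 0.7, 0.1]
gripper_width: 0.446
gripper_force: 0.0
```

Scaled: 1.5 cm / 60 = 0.025, 1 cm / 60 = 0.0167.

drive_tool([
  [[0,0,0.0083,0,0,0,0.45],[0,0,0.0167,0,0,0,0.45],[0,0,0.025,0,0,0,0.45],[0,0,0.025,0,0,0,0],[0,0,0.025,0,0,0,0]],
])

```text
clock: 5.3
tcp_pos: [0.4672, 0.0498, 0.0331]
tcp_rot: [3.141, 0.0, 1.589]
contact_force: [0.1, -0.1, -0.3]
gripper_width: 0.274
gripper_force: 0.0
```

drive_tool([
  [[0,0,0,0,0,0,0],[0,0,0,0,0,0,0],[0,0,0,0,0,0,0],[0,0,0,0,0,0,0],[0,0,0,0,0,0,0]],
])

```text
clock: 5.92
tcp_pos: [0.467, 0.0498, 0.033]
tcp_rot: [-3.141, 0.0, 1.589]
contact_force: [-1.2, 0.2, 2.2]
gripper_width: 0.137
gripper_force: 30.0
```

The grip is held at 30 N. I'll work out the arc about the hinge (tool y = nest +x, tool z = down).

```bash
python3 - <<'E'
import numpy as np
a0=np.arctan2(34,90)
prev=np.zeros(2)
for i in range(1,21):
    a=np.radians(4.9*i);d=96.2*np.array([np.cos(a0)-np.cos(a0+a),-(np.sin(a0+a)-np.sin(a0))])/10
    print(i,(d-prev).round(2));
    if i%5==0: prev=d
E
```

```text
1 [ 0.32 -0.76]
2 [ 0.71 -1.48]
3 [ 1.16 -2.17]
4 [ 1.66 -2.82]
5 [ 2.22 -3.43]
6 [ 0.61 -0.55]
7 [ 1.26 -1.05]
8 [ 1.95 -1.5 ]
9 [ 2.68 -1.88]
10 [ 3.44 -2.2 ]
11 [ 0.78 -0.25]
12 [ 1.58 -0.44]
13 [ 2.4  -0.55]
14 [ 3.22 -0.6 ]
15 [ 4.04 -0.57]
16 [0.82 0.1 ]
17 [1.62 0.26]
18 [2.41 0.49]
19 [3.18 0.79]
20 [3.92 1.16]
```

Scaled: -3.43 cm / 60 = -0.0572, -2.82 cm / 60 = -0.047.

drive_tool([
  [[0,0.0053,-0.0127,0,0,0,0],[0,0.0118,-0.0247,0,0,0,0],[0,0.0193,-0.0362,0,0,0,0],[0,0.0277,-0.047,0,0,0,0],[0,0.037,-0.0572,0,0,0,0]],
])

```text
clock: 6.55
tcp_pos: [0.4866, 0.0504, 0.0671]
tcp_rot: [-3.134, -0.0, 1.589]
contact_force: [-10.1, -1.3, 1.4]
gripper_width: 0.143
gripper_force: 30.0
```

Scaled: 3.44 cm / 60 = 0.0573, 2.68 cm / 60 = 0.0447.

drive_tool([
  [[0,0.0102,-0.0092,0,0,0,0],[0,0.021,-0.0175,0,0,0,0],[0,0.0325,-0.025,0,0,0,0],[0,0.0447,-0.0313,0,0,0,0],[0,0.0573,-0.0367,0,0,0,0]],
])

```text
clock: 7.18
tcp_pos: [0.5231, 0.051, 0.0916]
tcp_rot: [-3.138, 0.0, 1.589]
contact_force: [-7.0, -0.2, 5.9]
gripper_width: 0.143
gripper_force: 30.0
```

Scaled: 4.04 cm / 60 = 0.0673, 3.22 cm / 60 = 0.0537.

drive_tool([
  [[0,0.013,-0.0042,0,0,0,0],[0,0.0263,-0.0073,0,0,0,0],[0,0.04,-0.0092,0,0,0,0],[0,0.0537,-0.01,0,0,0,0],[0,0.0673,-0.0095,0,0,0,0]],
])

```text
clock: 7.8
tcp_pos: [0.5649, 0.0516, 0.097]
tcp_rot: [3.141, 0.0, 1.589]
contact_force: [-3.6, -1.3, 2.8]
gripper_width: 0.14
gripper_force: 30.0
```

Scaled: 3.6 cm / 60 = 0.06, 3.18 cm / 60 = 0.053.

drive_tool([
  [[0,0.0137,0.0017,0,0,0,0],[0,0.027,0.0043,0,0,0,0],[0,0.0402,0.0082,0,0,0,0],[0,0.053,0.0132,0,0,0,0],[0,0.06,0.0167,0,0,0,0]],
])

```text
clock: 8.43
tcp_pos: [0.6005, 0.0523, 0.0846]
tcp_rot: [-3.141, -0.0, 1.589]
contact_force: [-4.5, 0.9, 3.5]
gripper_width: 0.144
gripper_force: 30.0
```

Scaled: 0.5 cm / 60 = 0.0083, 0.3 cm / 60 = 0.005.

drive_tool([
  [[0,0.005,0.0025,0,0,0,0],[0,0.0083,0.005,0,0,0,0],[0,0.0083,0.005,0,0,0,0],[0,0.0083,0.005,0,0,0,0],[0,0.0083,0.005,0,0,0,0]],
])

```text
clock: 9.05
tcp_pos: [0.6021, 0.0524, 0.0834]
tcp_rot: [-3.134, 0.0, 1.59]
contact_force: [-17.6, -0.0, 18.3]
gripper_width: 0.141
gripper_force: 30.0
```

The force jump shows the bar is at its stop. I'll open and lift straight up.

Scaled: -5 cm / 60 = -0.0833, -2 cm / 60 = -0.0333.

drive_tool([
  [[0,-0.005,-0.005,0,0,0,0.35],[0,-0.005,-0.005,0,0,0,0.35],[0,-0.005,-0.005,0,0,0,0.35],[0,-0.005,-0.0333,0,0,0,0.35],[0,-0.005,-0.0833,0,0,0,0.35]],
])

```text
clock: 9.68
tcp_pos: [0.6016, 0.0522, 0.1322]
tcp_rot: [-3.14, -0.0, 1.589]
contact_force: [0.8, -0.5, 0.2]
gripper_width: 0.349
gripper_force: 0.0
```

Scaled: -13.8 cm / 60 = -0.23, -11 cm / 60 = -0.1833, 10 degrees / 180 = 0.0556.

drive_tool([
  [[0,0,-0.05,0,0,0,0.35],[0,-0.05,-0.0833,0,0,0.0278,0.6],[0,-0.1167,-0.0833,0,0,0.0556,0.6],[0,-0.1833,-0.0833,0,0,0.0556,0.6],[0,-0.23,-0.0833,0,0,0.0556,0.6]],
])

```text
clock: 10.3
tcp_pos: [0.4633, 0.0497, 0.1832]
tcp_rot: [3.139, -0.0, 1.414]
contact_force: [0.1, -1.2, 0.2]
gripper_width: 0.603
gripper_force: 0.0
```

```bash
python3 - <<'E'
from h import *
o=manip.get_obs();print(o['tcp_pos'],o['q'],delta([.46,.0475,.17],.02),delta([.46,.0475,.17],np.pi+.02))
E
```

```text
[0.46331645 0.04974157 0.18316115] [-1.37088201e-01 -2.13658976e-01  2.00505751e+00 -2.84300376e-05
  1.34809074e+00  1.94959875e-02] (array([-0.27, -0.3 ,  1.32]), array([ 0.1, -0.1, 79.9])) (array([-0.27, -0.3 ,  1.32]), array([ 1.000e-01,  1.000e-01, -1.001e+02]))
```

Scaled: 50 degrees / 180 = 0.2778.

drive_tool([
  [[0,0,0,0,0,0.0556,0.47],[0,0,0,0,0,0.1111,0.47],[0,0,0,0,0,0.1667,0.47],[0,0,0,0,0,0.2222,0.47],[0,0,0,0,0,0.2778,0.47]],
])

```text
clock: 10.92
tcp_pos: [0.4647, 0.0497, 0.1833]
tcp_rot: [3.14, -0.002, 0.536]
contact_force: [0.2, -0.1, -0.8]
gripper_width: 0.474
gripper_force: 0.0
```

Scaled: 30 degrees / 180 = 0.1667.

drive_tool([
  [[0,0,0,0,0,0.0556,0.47],[0,0,0,0,0,0.1111,0.47],[0,0,0,0,0,0.1667,0.47],[0,0,0,0,0,0.1667,0.47],[0,0,0,0,0,0.1667,0.47]],
])

```text
clock: 11.55
tcp_pos: [0.4644, 0.0497, 0.1826]
tcp_rot: [3.141, -0.001, 0.02]
contact_force: [-0.5, -0.5, -0.4]
gripper_width: 0.471
gripper_force: 0.0
```

```bash
python3 - <<'E'
from h import *
o=manip.get_obs();print(o['tcp_pos'],o['tcp_rot'],o['q'][5],delta([.497,.048,.11],.02))
E
```

```text
[0.46438892 0.04971416 0.18255409] [ 3.14143693e+00 -1.01116061e-03  2.03319597e-02] 1.4136165435695704 (array([3.25, 0.24, 7.26]), array([ 0. , -0.1,  0. ]))
```

Scaled: 9.5 cm / 60 = 0.1583, 3.25 cm / 60 = 0.0542.

drive_tool([
  [[0.025,0.002,0.0333,0,0,0,0.47],[0.0542,0.004,0.0833,0,0,0,0.47],[0.0542,0.004,0.125,0,0,0,0.47],[0.0542,0.004,0.1583,0,0,0,0.47],[0.0542,0.004,0.1583,0,0,0,0.47]],
])

```text
clock: 12.18
tcp_pos: [0.4953, 0.0481, 0.0856]
tcp_rot: [-3.141, 0.003, 0.019]
contact_force: [-0.2, -0.1, -0.8]
gripper_width: 0.47
gripper_force: 0.0
```

```bash
python3 - <<'E'
from h import *
import pickle
o=manip.get_obs();m=manip.camera_model('wrist');im=manip.grab_frame('wrist');s=manip.grab_frame('side')
a=cv2.resize(im[100:350,150:490,::-1],(680,500));cv2.imwrite('pics/w3full.png',im[:,:,::-1])
b=cv2.resize(s[130:255,265:365,::-1],(300,375))
W=np.zeros((500,800,3),np.uint8);W[:,:500]=a[:,90:590];W[:375,500:]=b;cv2.imwrite('pics/w3.png',W)
print(o['tcp_pos'])
O=np.array([.507,.0505,0]);Q=R.from_euler('z',.02)
for k,p in dict(tip=None,tr0=[-29,14,46],tr1=[10,14,46],tr2=[10,-19,46],tr3=[-29,-19,46],g=[-10,-2,46],bFL=[-44,26,20],bFR=[-44,-26,20],bBR=[44,-26,20]).items():
    q=o['tcp_pos']+[0,0,.028] if p is None else O+Q.apply(np.array(p)/1e3)
    u=proj(m,q)[0];print(k,(u-[150,100])*2-[90,0])
E
```

```text
[0.49533365 0.04810467 0.08557581]
tip [245.40619681 270.68741311]
tr0 [204.90877602 252.70355033]
tr1 [203.36910043 155.98655218]
tr2 [289.4235246  155.93921856]
tr3 [287.95179884 252.6708666 ]
g [245.13109115 206.42672955]
bFL [181.76618544 266.12812562]
bFR [299.70350736 266.08569273]
bBR [303.69969709  62.75474633]
```

View pics/w3.png

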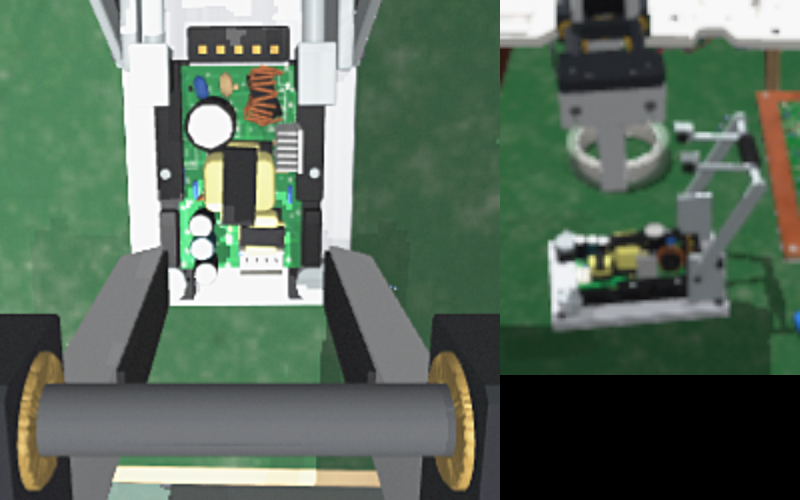

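The bar now leans back. The transformer group is at composite (205–285, 143–248), with caps at (201,225), a heat sink at (288,125–172) and small blue parts at (290,195). I'll convert these to nest coordinates for finger clearance.

```bash
python3 - <<'E'
from h import *
m=manip.camera_model('wrist');O=np.array([.507,.0505,0]);Q=R.from_euler('z',.02)
P=lambda c,r:(150+(c+90)/2,100+r/2)
for k,c,r,zs in [('capback',201,212,(.03,.038,.046)),('capR',212,224,(.03,.04)),('hsfront',288,173,(.03,.045)),('hsL',275,165,(.03,.045)),('blue',290,203,(.025,)),('blueL',197,190,(.025,)),('trFL',207,212,(.046,)),('trFR',273,212,(.046,)),('trBL',220,146,(.046,)),('coreF',240,222,(.046,)),('smallFR',285,247,(.03,.046)),('boardL',181,240,(.02,)),('boardR',301,240,(.02,))]:
    print(k,[(Q.inv().apply(onplane(m,P(c,r),z)-O)*1e3).round(0)[:2].tolist() for z in zs])
print(delta([.5,.0480,.03],.02))
E
```

```text
capback [[-15.0, 16.0], [-13.0, 16.0], [-11.0, 15.0]]
capR [[-20.0, 12.0], [-17.0, 11.0]]
hsfront [[2.0, -20.0], [5.0, -19.0]]
hsL [[5.0, -15.0], [8.0, -14.0]]
blue [[-12.0, -21.0]]
blueL [[-7.0, 18.0]]
trFL [[-11.0, 13.0]]
trFR [[-11.0, -13.0]]
trBL [[15.0, 7.0]]
coreF [[-15.0, -0.0]]
smallFR [[-31.0, -19.0], [-25.0, -18.0]]
boardL [[-30.0, 26.0]]
boardR [[-31.0, -27.0]]
(array([ 0.28, -0.01,  5.77]), array([ 0. , -0.1, -0.1]))
```

Scaled: 7.9 cm / 60 = 0.1317, 0.38 cm / 60 = 0.0063.

drive_tool([
  [[0.0033,0,0.0417,0,0,0,0.47],[0.0063,-0.0008,0.0833,0,0,0,0.47],[0.0063,-0.0008,0.1133,0,0,0,0.47],[0.0063,-0.0008,0.125,0,0,0,0.47],[0.0063,-0.0008,0.1317,0,0,0,0.47]],
])

```text
clock: 12.9
tcp_pos: [0.501, 0.0484, 0.0083]
tcp_rot: [3.141, -0.001, 0.018]
contact_force: [-0.1, 0.2, 0.2]
gripper_width: 0.47
gripper_force: 0.0
```

```bash
python3 - <<'E'
from h import *
im=manip.grab_frame('side');cv2.imwrite('pics/s3.png',cv2.resize(im[165:250,265:365,::-1],(800,600)[0:1]+(600,) if 0 else (700,595),interpolation=cv2.INTER_CUBIC))
o=manip.get_obs();print(o['tcp_pos'],delta([.501,.0484,.004],.02))
E
```

```text
[0.50064834 0.04848093 0.00798275] (array([0.03, 0.01, 0.4 ]), array([ 0. , -0. , -0.1]))
```

View pics/s3.png

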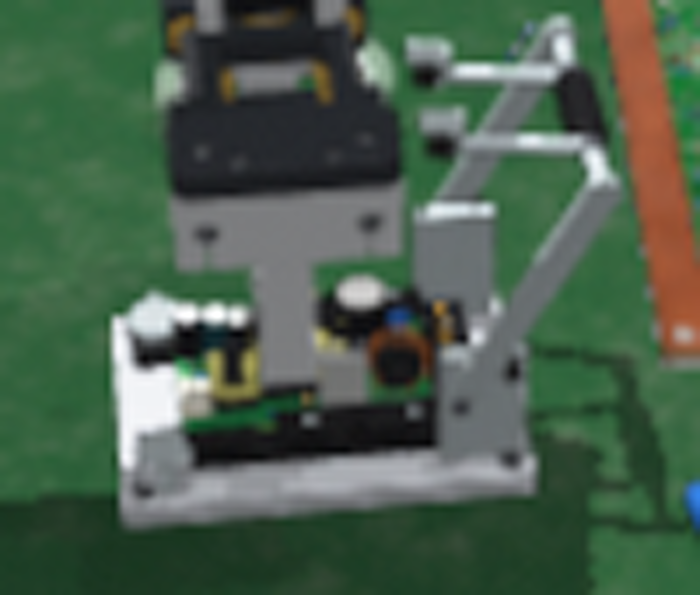

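The near finger's tip is at crop (288,385), between the small yellow block and the heat sink, and just above the guide. I'll go 2 mm lower and grip.

Scaled: 0.25 cm / 60 = 0.0042, 0.1 cm / 60 = 0.0017.

drive_tool([
  [[0,0,0.0017,0,0,0,0.47],[0,0,0.0042,0,0,0,0.47],[0,0,0.0042,0,0,0,0.2],[0,0,0.0042,0,0,0,0.2],[0,0,0.0042,0,0,0,0.2]],
])

```text
clock: 13.58
tcp_pos: [0.5005, 0.0485, 0.0056]
tcp_rot: [3.142, -0.0, 0.018]
contact_force: [-0.7, 0.3, 1.1]
gripper_width: 0.344
gripper_force: 30.0
```

drive_tool([
  [[0,0,0,0,0,0,0.1],[0,0,0,0,0,0,0.1],[0,0,0,0,0,0,0.1],[0,0,0,0,0,0,0.1],[0,0,0,0,0,0,0.1]],
])

```text
clock: 14.2
tcp_pos: [0.5005, 0.0485, 0.0056]
tcp_rot: [3.142, -0.0, 0.018]
contact_force: [-0.9, -0.7, 2.6]
gripper_width: 0.346
gripper_force: 30.0
```

Gripped at 32.5 mm with 30 N. I'll draw it out along tool −x.

Scaled: -3 cm / 60 = -0.05, -2.3 cm / 60 = -0.0383.

drive_tool([
  [[-0.0083,0,0,0,0,0,0.1],[-0.0183,0,0,0,0,0,0.1],[-0.0283,0,0,0,0,0,0.1],[-0.0383,0,0,0,0,0,0.1],[-0.05,0,0,0,0,0,0.1]],
])

```text
clock: 14.82
tcp_pos: [0.4713, 0.0478, 0.0059]
tcp_rot: [3.141, -0.003, 0.018]
contact_force: [4.8, 0.2, 0.0]
gripper_width: 0.345
gripper_force: 30.0
```

Scaled: -4 cm / 60 = -0.0667, -3.2 cm / 60 = -0.0533.

drive_tool([
  [[-0.0133,0,0,0,0,0,0.1],[-0.0267,0,0,0,0,0,0.1],[-0.04,0,0,0,0,0,0.1],[-0.0533,0,0,0,0,0,0.1],[-0.0667,0,0,0,0,0,0.1]],
])

```text
clock: 15.45
tcp_pos: [0.4299, 0.0472, 0.0054]
tcp_rot: [3.142, -0.0, 0.018]
contact_force: [3.8, -0.6, -1.2]
gripper_width: 0.343
gripper_force: 30.0
```

```bash
python3 - <<'E'
from h import *
im=manip.grab_frame('side');cv2.imwrite('pics/s4.png',cv2.resize(im[165:250,245:345,::-1],(700,595),interpolation=cv2.INTER_CUBIC))
o=manip.get_obs();print(o['tcp_pos'],o['gripper_width'],o['contact_force'])
E
```

```text
[0.4286709  0.04732491 0.00523986] 0.34627273006881504 [ 2.06219301 -0.05459795  4.98317033]
```

View pics/s4.png

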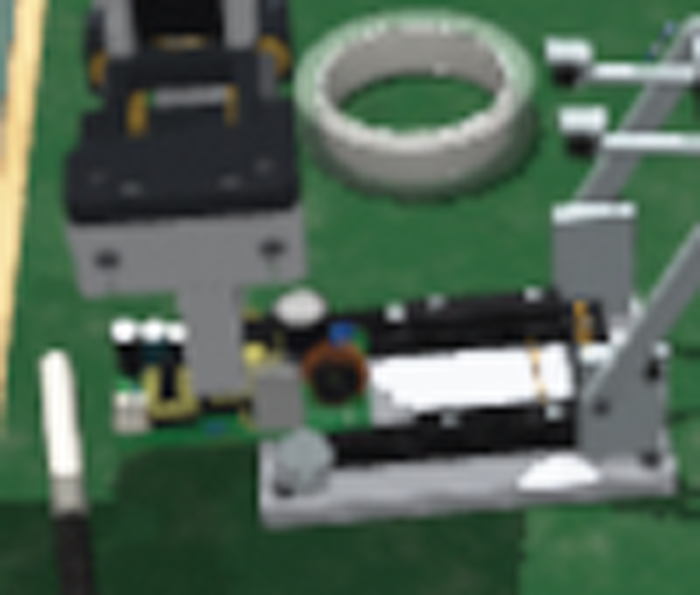

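The board is 71 mm out and clear of the lips. I'll lift it straight up and then carry it to the bin.

Scaled: -8.5 cm / 60 = -0.1417, -6 cm / 60 = -0.1.

drive_tool([
  [[0,0,-0.0083,0,0,0,0.1],[0,0,-0.025,0,0,0,0.1],[0,0,-0.0583,0,0,0,0.1],[0,0,-0.1,0,0,0,0.1],[0,0,-0.1417,0,0,0,0.1]],
])

```text
clock: 16.12
tcp_pos: [0.4295, 0.0475, 0.0913]
tcp_rot: [-3.141, 0.002, 0.018]
contact_force: [0.6, -0.4, -1.9]
gripper_width: 0.345
gripper_force: 30.0
```

```bash
python3 - <<'E'
from h import *
o=manip.get_obs();print(o['tcp_pos'],o['gripper_width'],o['contact_force'],delta([.528,-.187,.09],.013))
E
```

```text
[0.42953435 0.04745748 0.09131033] 0.3447002475429316 [ 0.58931002 -0.39939268 -1.90403469] (array([ 9.42, 23.62,  0.1 ]), array([-0. ,  0.1,  0.3]))
```

Scaled: 13 cm / 60 = 0.2167, 10 cm / 60 = 0.1667.

drive_tool([
  [[0,0.025,0,0,0,0,0.1],[0.0083,0.0667,0,0,0,0,0.1],[0.025,0.1167,0,0,0,0,0.1],[0.05,0.1667,0,0,0,0,0.1],[0.075,0.2167,0,0,0,0,0.1]],
])

```text
clock: 16.75
tcp_pos: [0.4767, -0.0833, 0.0889]
tcp_rot: [-3.14, 0.003, 0.017]
contact_force: [0.0, -1.0, -2.1]
gripper_width: 0.348
gripper_force: 30.0
```

Scaled: 10.6 cm / 60 = 0.1767, 10.2 cm / 60 = 0.17, 0.3 degrees / 180 = 0.0017.

drive_tool([
  [[0.025,0.05,0,0,0,0.0006,0.1],[0.05,0.1,0,0,0,0.0011,0.1],[0.07,0.1417,0,0,0,0.0017,0.1],[0.0817,0.17,0,0,0,0.0017,0.1],[0.0817,0.1767,0,0,0,0.0017,0.1]],
])

```text
clock: 17.38
tcp_pos: [0.528, -0.1878, 0.0896]
tcp_rot: [-3.141, 0.002, 0.012]
contact_force: [-0.3, 0.3, -1.5]
gripper_width: 0.342
gripper_force: 30.0
```

```bash
python3 - <<'E'
from h import *
o=manip.get_obs();print(o['tcp_pos'],o['gripper_width'],o['contact_force'],delta([.528,-.187,-.008],.013))
t=manip.grab_frame('top');w=manip.grab_frame('side')
W=np.zeros((400,800,3),np.uint8);W[:,:400]=cv2.resize(t[140:250,370:480,::-1],(400,400));W[:,400:]=cv2.resize(w[220:350,265:395,::-1],(400,400));cv2.imwrite('pics/t4.png',W)
E
```

```text
[ 0.52802551 -0.18781099  0.08958574] 0.3420912701791242 [-0.32087413  0.31639865 -1.52085216] (array([ 0.01, -0.07,  9.76]), array([-0.1,  0.1, -0.1]))
```

View pics/t4.png

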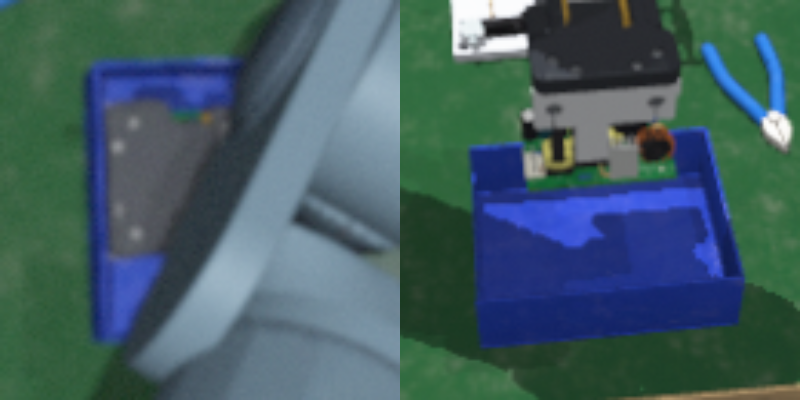

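The board hangs over the bin, with the fingers and board inside the walls in both views. I've now viewed 12 pictures, over the limit of 10, so I'll finish on forces and numbers without viewing any more. Lowering now.

Scaled: 9.1 cm / 60 = 0.1517, 8.5 cm / 60 = 0.1417.

drive_tool([
  [[0,0,0.0333,0,0,0,0.1],[0,0,0.075,0,0,0,0.1],[0,0,0.1167,0,0,0,0.1],[0,0,0.1417,0,0,0,0.1],[0,0,0.1517,0,0,0,0.1]],
])

```text
clock: 18.1
tcp_pos: [0.5281, -0.1863, -0.0013]
tcp_rot: [-3.141, 0.001, 0.013]
contact_force: [1.1, 0.2, -1.8]
gripper_width: 0.343
gripper_force: 30.0
```

Scaled: 0.55 cm / 60 = 0.0092, 0.45 cm / 60 = 0.0075.

drive_tool([
  [[0,0,0.0025,0,0,0,0.1],[0,0,0.005,0,0,0,0.1],[0,0,0.0075,0,0,0,0.1],[0,0,0.0092,0,0,0,0.1],[0,0,0.0092,0,0,0,0.1]],
])

```text
clock: 18.73
tcp_pos: [0.5287, -0.187, -0.006]
tcp_rot: [3.142, -0.0, 0.013]
contact_force: [1.2, -0.7, -0.7]
gripper_width: 0.346
gripper_force: 30.0
```

Scaled: 0.4 cm / 60 = 0.0067, 0.3 cm / 60 = 0.005.

drive_tool([
  [[0,0,0.0017,0,0,0,0.1],[0,0,0.0033,0,0,0,0.1],[0,0,0.005,0,0,0,0.1],[0,0,0.0067,0,0,0,0.1],[0,0,0.0067,0,0,0,0.1]],
])

```text
clock: 19.35
tcp_pos: [0.5286, -0.187, -0.0099]
tcp_rot: [-3.142, 0.0, 0.013]
contact_force: [-1.2, 0.2, 1.2]
gripper_width: 0.347
gripper_force: 30.0
```

drive_tool([
  [[0,0,0.0008,0,0,0,0.1],[0,0,0.0017,0,0,0,0.1],[0,0,0.0025,0,0,0,0.1],[0,0,0.0025,0,0,0,0.1],[0,0,0.0025,0,0,0,0.1]],
])

```text
clock: 19.98
tcp_pos: [0.5287, -0.187, -0.0099]
tcp_rot: [-3.141, 0.001, 0.013]
contact_force: [-6.6, 2.8, 13.0]
gripper_width: 0.345
gripper_force: 30.0
```

The board is down firmly on the floor (13 N). I'll relax, open, and withdraw straight up.

Scaled: -0.12 cm / 60 = -0.002.

drive_tool([
  [[0,0,-0.002,0,0,0,0.1],[0,0,-0.002,0,0,0,0.47],[0,0,-0.002,0,0,0,0.47],[0,0,-0.002,0,0,0,0.47],[0,0,-0.002,0,0,0,0.47]],
])

```text
clock: 20.6
tcp_pos: [0.5287, -0.187, -0.0104]
tcp_rot: [3.142, -0.0, 0.013]
contact_force: [-0.3, -0.1, -0.5]
gripper_width: 0.473
gripper_force: 0.0
```

Scaled: -15 cm / 60 = -0.25, -10 cm / 60 = -0.1667.

drive_tool([
  [[0,0,-0.0083,0,0,0,0.47],[0,0,-0.0333,0,0,0,0.47],[0,0,-0.0833,0,0,0,0.47],[0,0,-0.1667,0,0,0,0.47],[0,0,-0.25,0,0,0,0.47]],
])

```text
clock: 21.22
tcp_pos: [0.5286, -0.187, 0.1422]
tcp_rot: [3.141, -0.001, 0.013]
contact_force: [0.9, -0.8, 0.8]
gripper_width: 0.471
gripper_force: 0.0
```

Scaled: -9 cm / 60 = -0.15, -6 cm / 60 = -0.1.

drive_tool([
  [[-0.05,0,0,0,0,0,0.47],[-0.1,0,0,0,0,0,0.47],[-0.15,0,0,0,0,0,0.47],[-0.15,0,0,0,0,0,0.47],[-0.15,0,0,0,0,0,0.47]],
])

```text
clock: 21.85
tcp_pos: [0.4396, -0.1885, 0.1406]
tcp_rot: [3.141, -0.002, 0.013]
contact_force: [0.6, -0.7, 0.5]
gripper_width: 0.47
gripper_force: 0.0
```

```bash
python3 - <<'E'
from h import *
o=manip.get_obs();print(o['tcp_pos'],o['contact_force'],o['gripper_width'])
im=manip.grab_frame('wrist');m=manip.camera_model('wrist');hsv=cv2.cvtColor(im,cv2.COLOR_RGB2HSV)
# bin interior patch: non-blue pixels = board; report its box in world at z~.004
c=[[.608,-.130,.0],[.608,-.240,.0],[.46,-.240,0],[.46,-.130,0]]
u=proj(m,c);print(u.round(0).tolist())
mask=np.zeros(im.shape[:2],np.uint8);cv2.fillConvexPoly(mask,u.astype(np.int32),1)
g=((hsv[...,0]>45)&(hsv[...,0]<85)&(hsv[...,1]>90)&(mask>0)).astype(np.uint8)
y,x=np.nonzero(g);print(len(x))
r=cv2.minAreaRect(np.c_[x,y].astype(np.float32));print([onplane(m,p,.004).round(3)[:2].tolist() for p in cv2.boxPoints(r)])
E
```

```text
[ 0.43959219 -0.18853759  0.14064513] [ 0.57695345 -0.72230158  0.45130519] 0.4702326255834905
[[259.0, 9.0], [373.0, 11.0], [366.0, 163.0], [263.0, 162.0]]
1613
[[0.578, -0.158], [0.579, -0.209], [0.492, -0.212], [0.491, -0.157]]
```

The board measures 87 x 52 mm, which means it is lying flat, and it is centred in the bin. Handing in.

```bash
python3 -c "
from workcell import manip
print(manip.sign_off())"
```

```text
the job is handed in; nothing more can be done
None
```

I handed the job in at about 22 s: the bar is raised to its stop, the board lies flat with components up in the blue bin, and the cutters, marker and tape roll were not touched; I viewed 12 pictures, two over the limit of 10.

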